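# Stack insulating collars and a bulb socket on the tester's shuttle

### The job

Turn the black clamp knob to free the tester's carriage and pull the carriage all the way out by its red tab; then slide every blue collar lying on the bench over the upright stem, and after them the white ceramic bulb socket on top, all sitting flat. Push the loaded carriage fully home under the test head and turn the knob back to lock it, leaving the smoke alarm, the nine-volt cell and the screwdriver where they are.

Things in the scene. Friction and masses are not known exactly. Their poses are not given: they have to be found in the camera images.
- jig: grey tester base plate fixed to the bench, 190 (its x, from -120 to +70) x 410 (its y, -220 to +190) x 14 high; origin on its underside, on the carriage's centre line. The carriage slides along its y. At x = -85, y = 29 a dark block (50 x 46, top 44 above the bench) carries the clamp knob
- test_head (a point): centre of the brass pad under the blue test head, 140 above the bench, at jig x = 0, y = -90, axes as the jig's. The head is an arm 40 wide (x), 30 thick, its free end 19 further to +y, held by a blue column (60 x 45, 185 high) centred 105 to -y. The stem stands under it when the carriage is home
- carriage (a joint): carriage position along the jig's +y, m: 0 = fully home under the head, 0.15 = all the way out (hard stops at both). About 1.5 N of friction; stays where it is left. Its bed is an aluminium slab 70 (x) x 150 (y), top 36 above the bench; it cannot leave home while the knob is locked
- stem_foot (a point): foot of the upright steel stem on the carriage bed's top, moving with the carriage, 36 above the bench; axes as the jig's. Stem diameter 14, straight for 54, then a cone nose 10 high narrowing to 5: tip 64 above this point. Home at jig y = -90; the bed's ends lie 40 to -y and 110 to +y of it
- tab_grip (a point): grip point of the carriage's red upright pull tab, moving with the carriage: 14 thick (jig x), 30 long (jig y), its top 15 above this point (106 above the bench); 95 from the stem on the jig's +y side. Best pinched across its 14 thickness
- clamp (a joint): clamp knob angle, rad: 0 = locked (hard stop), 1.4 = fully free (hard stop), growing clockwise seen from above; stays where it is left (friction about 0.05 N m). It drives a brass bolt across the carriage's outer end: the bolt is clear of the carriage above about 1.1, and can be driven in again only when the carriage is home
- clamp_grip (a point): grip point on the knob's vertical axis, 68 above the bench: black bar grip 12 thick (this point's x) x 42 long (this point's y) with sides upright from 47 to 74 above the bench; the point turns with the knob and at joint 0 its axes are parallel to the jig's
- collar0: blue plastic ring-shaped collar, outer diameter 40, bore 17, height 13, 30 g; origin at the centre of its underside, z along the bore (up as it lies flat). May be absent (None)
- collar1: blue plastic ring-shaped collar, outer diameter 40, bore 17, height 13, 30 g; origin at the centre of its underside, z along the bore (up as it lies flat). May be absent (None)
- collar2: blue plastic ring-shaped collar, outer diameter 40, bore 17, height 13, 30 g; origin at the centre of its underside, z along the bore (up as it lies flat). May be absent (None)
- collar3: blue plastic ring-shaped collar, outer diameter 40, bore 17, height 13, 30 g; origin at the centre of its underside, z along the bore (up as it lies flat). May be absent (None)
- socket: white ceramic bulb socket with a straight through bore of 17, height 38, 90 g: foot flange diameter 48 up to 10, above that a cylinder of diameter 38 to grip; origin at the centre of its underside, z along the bore, flange down as it stands
- alarm: round mustard-yellow smoke alarm lying flat, diameter 110, height 36; bystander, origin at the centre of its underside
- cell: square nine-volt cell standing upright, 26.5 x 17.5 x 48 high; bystander, origin at the centre of its underside
- driver: small screwdriver lying flat, 160 long; bystander, lying along its x axis

How it is judged:
By the outcome, as a careful person would: the job done as asked, in the order asked, and still so for the second after the job is handed in, with the robot touching nothing.
Of collar0, collar1, collar2, collar3 only 2 to 4 are there at a start; the rules pass over those that are not, and their reading is None.
At some moment in a run one of collar0, collar1, collar2, collar3, socket may be knocked a few centimetres aside while the robot is not near it.
It also fails if it takes over 210 s, if anything falls off the work surface, if the arm or the gripper's body presses on something with over 40 N, if the wrist force passes 120 N, or if a joint passes its speed limit or range.

### The arm

A 7-joint arm with a two-finger parallel gripper is mounted at the origin on the work surface. World frame = base frame: x ahead of the robot, y to its left, z up, the work surface at z = 0. Lengths are in m, angles in rad, forces in N, time in s.
With the tool pointing down it reaches from about 0.35 to 0.9 m from the base axis. Payload 8.1 kg.
Tool frame: the origin (TCP) lies on the centre line of the jaws, within the pads' length; the fingertips stand 11 mm ahead of it and the grasp point (between the pads) lies 8 mm behind it (arm.nose_length is the distance from the TCP to the fingertips, in m); z points along the fingers, y is the line along which they close (so a half turn about z gives the same grasp; the last joint's range is limited). The gripper opens to 92 mm and grips with 3 to 60 N. Pads are 19 mm wide; open, the fingers measure 130 mm over their backs; the gripper's body (75 mm by 190 mm) begins 47 mm behind the grasp point.
Start: joints at [-1.438, 0.434, 0.025, 1.573, -0.012, 1.134, -0.075], TCP at [0.146, 0.608, 0.238] pointing down, gripper open.
Joint ranges: [-2.62, 2.62], [-0.44, 2.09], [-1.27, 1.32], [0.08, 2.57], [-1.32, 4.46], [0.12, 2], [-2.74, 2.74]. Speed limits (rad/s): [2.22, 2.22, 3.01, 3.01, 3.14, 3.14, 3.14].

### API

Orientations are given as a rotation vector (axis times angle).
In Python, from cell import arm gives the robot as it stands.
- The arm moves only by the tool jog_arm, never from a script. Its argument "moves" is a list of rows, each a list of 4 numbers: the shift along the tool's x, y, z in m, then the turn about the tool's z in rad. In form: [[tx, ty, tz, spin], ...]. A call has 1 to 20 rows; each row is the pose to reach, as a shift and turn from the pose commanded when the call began, along the tool's axes at that moment; what a row does not reach only later rows make up. A row lasts 1/8 s, in which the tool goes at most 62.5 mm and 10.7 degrees, less where a joint would pass 70% of its speed; a pose out of reach is approached as far as the arm can. A call with a gripper value outside its range is refused whole. "hand" is the finger opening in m, from 0 to 0.0918, set as the call begins (left out, the last holds). The fingers move at their own pace and stop on an object; "newtons" is the grip in N (left out, the last holds). Time passes only in rows, so rows that repeat a pose let the fingers close. It gives the time, the measured TCP pose, the force, the opening and the grip force at its end, in the units of the state.
- arm.observe(): the state, without advancing time (a new reading comes with each control period).
- arm.get_image(name): name is "side" or "top" or "wrist"; returns a dict with "color" (400x640x3 uint8, red, green, blue), "z_map" (400x640 float32, m along the optical axis (not along the pixel's ray), 0 where there is no reading), "fx", "fy", "cx", "cy" (pixels), "k1" (the pictures are not rectified: a ray, as slopes to the right and down, at radius r is drawn at 1 + k1 r^2 times it, then the intrinsics apply), "rvec" (rotation vector, rad) and "tvec" (3), from world to camera coordinates, as OpenCV has them. Camera axes: x right, y down, z forward; pixel columns grow to the right and rows downward; lengths in m; the calibration is good to about 2 mm. A picture is of the moment at which its call begins.
- arm.sign_off(): hands the job in; it is judged then, once.
The state is a dict: "clock": time; "joints": joint angles; "dq": joint speeds; "joint_efforts": joint torques, N m; "position": TCP position; "ee_rot": TCP orientation; "force": force on the tool from outside, world axes, zero at the start; "ft_torque": the same for the moment, N m; "width": opening from 0.0 (shut) to 1.0 (fully open); "gripper_force": force on a finger pad.
Only numpy, scipy, OpenCV 4.12 (cv2) and the standard library are available. Lean on these libraries where they do the work, as an engineer would, in place of code of your own. Each camera call takes 0.05 s, during which the arm holds its last target. There are 200 camera calls.

## Working session

There is one attempt and no reset: what is moved stays moved. The work goes in short steps, Python scripts to look and compute and a tool call to move; the robot and the scene stay as the last step left them, time stands still between calls to the robot, and variables do not carry over. Pictures are saved under pics/ and viewed, at most 14 in all, crops included, and the job is handed in when it is done.

Besides the shell and the picture viewer there is one more tool, called after "Emit:" as a command line: name --pt "numbers of a row" for each row, then --argument value for the rest. jog_arm: Moves the arm, as the interface text tells. Its arguments: {"type":"object","properties":{"moves":{"type":"array"},"hand":{"type":"number"},"newtons":{"type":"number"}},"required":["moves"]}

```bash
ls; mkdir -p pics
cat > h.py <<'E'
import numpy as np, cv2
from scipy.spatial.transform import Rotation as R
from cell import arm
def cloud(im):
    h,w=im["z_map"].shape
    u,v=np.meshgrid(np.arange(w),np.arange(h))
    xd=(u-im["cx"])/im["fx"]; yd=(v-im["cy"])/im["fy"]
    x,y=xd.copy(),yd.copy()
    for _ in range(8):
        s=1+im["k1"]*(x*x+y*y); x,y=xd/s,yd/s
    z=im["z_map"]; P=np.stack([x*z,y*z,z],-1)
    M=R.from_rotvec(np.ravel(im["rvec"])).as_matrix()
    W=(P-np.ravel(im["tvec"]))@M
    W[z==0]=np.nan
    return W
def save(im,name): cv2.imwrite("pics/"+name,im["color"][:,:,::-1])
E
python3 - <<'E'
from h import *
s=arm.observe(); print(s)
for n in("top","side"):
    im=arm.get_image(n); save(im,n+"0.png"); np.savez(n+"0.npz",**im)
    print(n,im["fx"],im["k1"],im["rvec"],im["tvec"])
E
```

```text
pics
{'clock': 0.0, 'joints': array([-1.437571  ,  0.43521798,  0.02497016,  1.5741269 , -0.0115811 ,
        1.13401958, -0.07507784]), 'dq': array([ 8.91332522e-04, -7.81637622e-06,  8.92946247e-05, -7.65465670e-04,
       -1.20298625e-03, -8.24985318e-04, -8.19726391e-04]), 'joint_efforts': array([-3.93989612e-04, -6.67871261e+01,  9.84526277e-01, -3.14455390e+01,
       -6.07515872e-02,  4.29913437e-02,  1.66716259e-04]), 'position': array([0.14596795, 0.60718214, 0.23693653]), 'ee_rot': array([-3.69630594e-01, -3.11974196e+00,  2.55549932e-03]), 'force': array([-0.52053771,  0.6517219 ,  0.27850183]), 'ft_torque': array([-0.00786849, -0.02241059, -0.03115812]), 'gripper_force': 0.0, 'width': 1.0000185367491223}
top 429.344563247183 0.002600886203638237 [ 2.19478097 -2.14695359  0.10292558] [0.05699476 0.61850081 1.02023915]
side 391.4369857248478 -0.09885012436336144 [ 0.89377422 -2.59508253  1.00964527] [0.54256753 0.31300808 0.81477739]
```

View pics/top0.png

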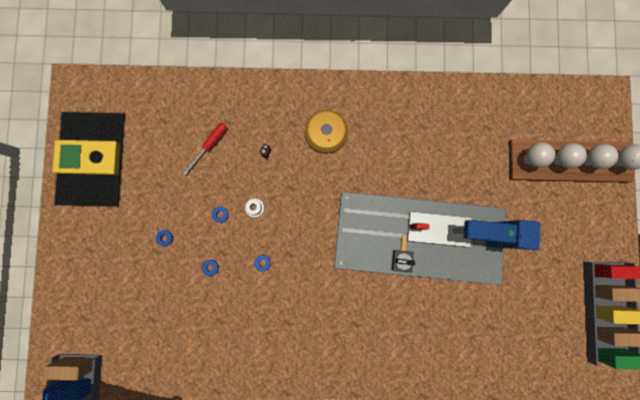

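View pics/side0.png

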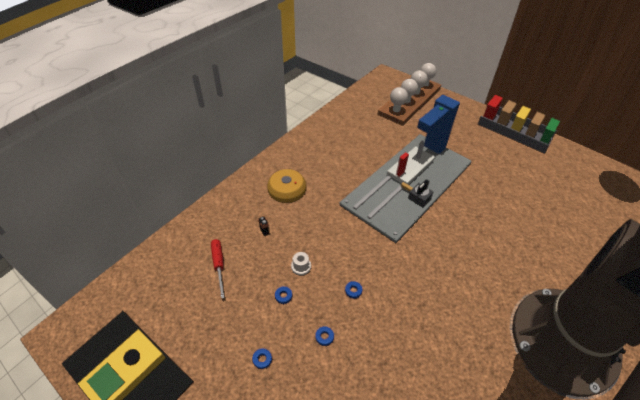

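The top view shows four blue collars at (220,214), (164,238), (210,268) and (263,263), and the socket at (254,208). The jig spans about (340–505, 195–283), with the knob at (403,261) and the red tab at (421,227). The side view agrees.

```bash
cat >> h.py <<'E'
def blobs(im,W,zlo=0.004,zhi=0.2):
    hsv=cv2.cvtColor(im["color"],cv2.COLOR_RGB2HSV)
    m=cv2.inRange(hsv,(105,120,60),(125,255,255))
    n,l,st,c=cv2.connectedComponentsWithStats(m)
    out=[]
    for i in range(1,n):
        if st[i,4]<25: continue
        p=W[l==i]; p=p[np.isfinite(p[:,2])]
        t=p[p[:,2]>np.percentile(p[:,2],60)-0.003]
        lo,hi=t.min(0),t.max(0)
        out.append((st[i,4],c[i].round(1),((lo+hi)/2).round(4),(hi-lo).round(4),np.median(t[:,2]).round(4)))
    return out
E
python3 - <<'E'
from h import *
for n in("top","side"):
    im=dict(np.load(n+"0.npz")); W=cloud(im)
    print(n); [print(*b) for b in blobs(im,W)]
    if n=="top":
        for q in [(345,196),(503,208),(501,283),(337,268),(403,261),(394,261),(413,262),(421,227),(415,213),(415,244),(464,218),(254,208),(326,130),(265,150),(206,150),(540,235),(467,233)]:
            print(q,W[q[1]-1:q[1]+2,q[0]-1:q[0]+2].reshape(-1,3).mean(0).round(4))
E
```

```text
top
132 [219.7 214.1] [0.5669 0.2929 0.0147] [0.0349 0.0359 0.009 ] 0.013
1478 [505.7 232.6] [ 0.5304 -0.3336  0.1814] [0.056  0.1451 0.0146] 0.1818
146 [163.7 237.7] [0.5049 0.4293 0.0146] [0.0345 0.0377 0.0087] 0.013
134 [262.1 262.8] [0.4504 0.185  0.0136] [0.0363 0.0347 0.0073] 0.0127
142 [209.7 267.6] [0.4344 0.3131 0.0141] [0.034  0.0372 0.0078] 0.0127
33 [ 46.5 395.9] [0.1514 0.6472 0.0806] [0.0154 0.0116 0.0064] 0.0804
(345, 196) [ 0.6183 -0.0158  0.0145]
(503, 208) [ 0.5976 -0.4098  0.0077]
(501, 283) [ 0.4136 -0.4006  0.0084]
(337, 268) [0.4408 0.0009 0.0082]
(403, 261) [ 0.4648 -0.147   0.0741]
(394, 261) [ 0.4626 -0.1331  0.0387]
(413, 262) [ 0.4631 -0.17    0.0744]
(421, 227) [ 0.5432 -0.181   0.1042]
(415, 213) [ 0.5791 -0.186   0.0281]
(415, 244) [nan nan nan]
(464, 218) [ 0.5696 -0.3054  0.0278]
(254, 208) [ 0.5845  0.211  -0.0007]
(326, 130) [0.7786 0.0352 0.0368]
(265, 150) [0.7237 0.1831 0.0445]
(206, 150) [0.7263 0.3341 0.0155]
(540, 235) [ 0.5319 -0.4716  0.0608]
(467, 233) [ 0.5309 -0.2611  0.1688]
side
484 [438.6 110.5] [ 0.5287 -0.3313  0.1799] [0.0574 0.1442 0.0133] 0.1761
164 [353.3 289.2] [0.4479 0.1878 0.0125] [0.0357 0.0391 0.007 ] 0.0117
176 [283.  294.5] [0.5639 0.2954 0.0128] [0.0368 0.0373 0.007 ] 0.012
203 [324.4 335.5] [0.4336 0.3148 0.013 ] [0.035  0.0358 0.0069] 0.0122
229 [261.7 358.2] [0.5038 0.4324 0.0132] [0.0371 0.0375 0.0068] 0.0125
```

```bash
cat >> h.py <<'E'
def plane(im,uv,z):
    """pixels -> world xy on height z"""
    uv=np.asarray(uv,float).reshape(-1,2)
    d=np.stack([(uv[:,0]-im["cx"])/im["fx"],(uv[:,1]-im["cy"])/im["fy"]],1); p=d.copy()
    for _ in range(8): p=d/(1+im["k1"]*(p**2).sum(1,keepdims=True))
    M=R.from_rotvec(np.ravel(im["rvec"])).as_matrix(); C=-M.T@np.ravel(im["tvec"])
    r=np.c_[p,np.ones(len(p))]@M
    return (C+r*((z-C[2])/r[:,2])[:,None])[:,:2]
def rect(im,mask,z):
    n,l,st,c=cv2.connectedComponentsWithStats(mask.astype(np.uint8))
    i=1+np.argmax(st[1:,4]); v,u=np.nonzero(l==i)
    p=plane(im,np.c_[u,v],z).astype(np.float32)
    return st[i,4],cv2.minAreaRect(p*1000)
def go(x,y,z,yaw=None,off=(0,0,0)):
    """shift+spin in tool axes to world TCP target; yaw = world angle (deg) of tool y, mod 180"""
    s=arm.observe(); M=R.from_rotvec(s["ee_rot"]).as_matrix()
    d=M.T@(np.array([x,y,z])-s["position"]); sp=0
    cur=np.degrees(np.arctan2(M[1,1],M[0,1]))
    if yaw is not None: sp=-((yaw-cur+90)%180-90)
    print("t",round(s["clock"],2),"pos",s["position"].round(4),"yaw",cur.round(2),"q7",s["joints"][6].round(2),"move",d.round(4),"spin",np.radians(sp).round(4))
E
python3 - <<'E'
from h import *
im=dict(np.load("top0.npz")); W=cloud(im)
hsv=cv2.cvtColor(im["color"],cv2.COLOR_RGB2HSV)
g=(hsv[...,1]<60)&(hsv[...,2]>60)
g[:190]=0; g[290:]=0; g[:,:330]=0; g[:,512:]=0
g=cv2.morphologyEx(g.astype(np.uint8),cv2.MORPH_CLOSE,np.ones((15,15)))
n,l,st,c=cv2.connectedComponentsWithStats(g); print(st[1:],)
print("plate",rect(im,g,0.014))
red=(hsv[...,1]>140)&((hsv[...,0]<8)|(hsv[...,0]>172))&(W[...,2]>.095); red[:,:380]=0; red[:,460:]=0
print("tab",rect(im,red,0.106))
blk=(hsv[...,2]<60)&(W[...,2]>.065); blk[:,:380]=0;blk[:,430:]=0
print("knob",rect(im,blk,0.074))
yl=(hsv[...,0]>12)&(hsv[...,0]<30)&(hsv[...,1]>120)&(hsv[...,2]>120)
w=(hsv[...,1]<50)&(hsv[...,2]>150)&(W[...,2]>.025); w[:,:230]=0; w[:,280:]=0; w[:190]=0; w[230:]=0
print("socket",rect(im,w,0.038))
go(.463,-.153,.15,0)
E
```

```text
[[  334   192   175    93 11840]]
plate (np.int32(11840), ((519.3361206054688, -205.55181884765625), (417.345703125, 189.07342529296875), 85.43102264404297))
tab (np.int32(62), ((545.4398803710938, -182.80667114257812), (8.985090255737305, 27.16863250732422), 1.2681845426559448))
knob (np.int32(29), ((460.6585693359375, -164.3473663330078), (9.12842082977295, 16.192842483520508), 1.277446985244751))
socket (np.int32(146), ((584.4439697265625, 207.20082092285156), (33.95792770385742, 36.390071868896484), 1.260340690612793))
t 0.1 pos [0.146  0.6073 0.237 ] yaw 76.49 q7 -0.08 move [-0.4859 -0.665   0.088 ] spin 1.3349
```

Emit:
jog_arm --pt "-0.486 -0.667 0.03 1.41" --pt "-0.486 -0.667 0.03 1.41" --pt "-0.486 -0.667 0.03 1.41" --pt "-0.486 -0.667 0.03 1.41" --pt "-0.486 -0.667 0.03 1.41" --pt "-0.486 -0.667 0.03 1.41" --pt "-0.486 -0.667 0.03 1.41" --pt "-0.486 -0.667 0.03 1.41" --pt "-0.486 -0.667 0.03 1.41" --pt "-0.486 -0.667 0.03 1.41" --pt "-0.486 -0.667 0.03 1.41" --pt "-0.486 -0.667 0.03 1.41" --pt "-0.486 -0.667 0.03 1.41" --pt "-0.486 -0.667 0.03 1.41" --pt "-0.486 -0.667 0.03 1.41" --pt "-0.486 -0.667 0.03 1.41" --pt "-0.486 -0.667 0.03 1.41" --pt "-0.486 -0.667 0.03 1.41" --pt "-0.486 -0.667 0.03 1.41" --pt "-0.486 -0.667 0.03 1.41" --hand 0.05

```text
clock: 2.6
position: [0.4627, -0.1542, 0.2078]
ee_rot: [-2.303, -2.137, -0.0]
force: [-0.2, 0.1, 0.4]
width: 0.546
gripper_force: 0.0
```

Run:
```python
from h import *
go(.463,-.156,.06,-4.5)
im=arm.get_image("wrist"); save(im,"w1.png"); np.savez("w1.npz",**im); W=cloud(im)
hsv=cv2.cvtColor(im["color"],cv2.COLOR_RGB2HSV)
m=(W[...,2]>.068)&(W[...,2]<.08)&(abs(W[...,0]-.463)<.05)&(abs(W[...,1]+.155)<.05)
print(m.sum()); 
if m.sum(): print(rect(im,m,.074))
red=(hsv[...,1]>140)&((hsv[...,0]<8)|(hsv[...,0]>172))&(W[...,2]>.098)
if red.sum(): print(rect(im,red,.106))
```

```text
t 2.6 pos [ 0.4627 -0.1542  0.2078] yaw -4.29 q7 0.44 move [-0.0018  0.0004  0.1478] spin 0.0037
638
(np.int32(638), ((462.541259765625, -154.10247802734375), (42.062923431396484, 11.79277515411377), 83.6700668334961))
(np.int32(606), ((542.78515625, -182.9564971923828), (29.983097076416016, 14.829312324523926), 85.36328125))
```

View pics/w1.png

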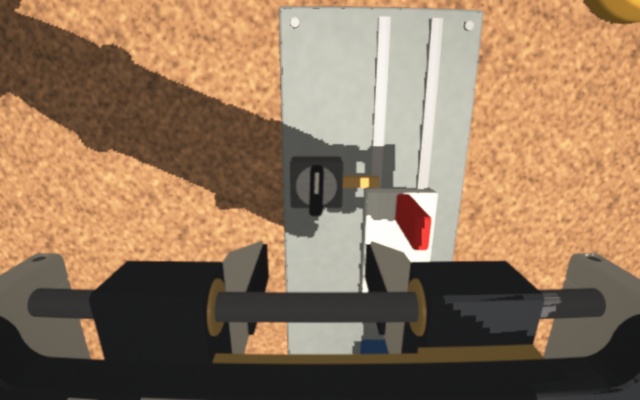

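The wrist view shows the knob bar at (316,190) and the tab at (412,220). Their sizes match (42.1×11.8 and 30×14.8), and the jig's yaw is about −4.6°. I'll go down onto the knob and turn it.

Emit:
jog_arm --pt "0 0 0.05 0" --pt "0 0 0.1 0" --pt "0 0 0.13 0" --pt "0 0 0.147 0" --pt "0 0 0.147 0" --pt "0 0 0.147 0" --hand 0.05

```text
clock: 3.4
position: [0.4635, -0.1547, 0.0617]
ee_rot: [2.302, 2.136, 0.002]
force: [-0.5, -1.1, 0.0]
width: 0.545
gripper_force: 0.0
```

Emit:
jog_arm --pt "0 0 0 0" --pt "0 0 0 0" --pt "0 0 0 0" --pt "0 0 0 0" --pt "0 0 0 0" --hand 0.0 --newtons 20

```text
clock: 4.03
position: [0.4626, -0.1543, 0.0608]
ee_rot: [-2.303, -2.136, -0.0]
force: [-1.4, 0.2, 2.3]
width: 0.13
gripper_force: 19.8
```

Emit:
jog_arm --pt "0 0 0 0.1" --pt "0 0 0 0.22" --pt "0 0 0 0.34" --pt "0 0 0 0.46" --pt "0 0 0 0.58" --pt "0 0 0 0.7" --pt "0 0 0 0.82" --pt "0 0 0 0.94" --pt "0 0 0 1.06" --pt "0 0 0 1.18" --pt "0 0 0 1.3" --pt "0 0 0 1.37" --pt "0 0 0 1.39" --pt "0 0 0 1.39"

```text
clock: 5.78
position: [0.4626, -0.1545, 0.0608]
ee_rot: [3.137, 0.166, -0.0]
force: [-1.4, 0.5, 4.2]
width: 0.128
gripper_force: 19.9
```

Emit:
jog_arm --pt "0 0 0 0" --pt "0 0 0 0" --pt "0 0 -0.05 0" --pt "0 0 -0.1 0" --pt "0 0 -0.14 0" --pt "0.04 0.019 -0.15 -0.18" --pt "0.0785 0.0375 -0.15 -0.36" --pt "0.0785 0.0375 -0.15 -0.54" --pt "0.0785 0.0375 -0.15 -0.72" --pt "0.0785 0.0375 -0.15 -0.9" --pt "0.0785 0.0375 -0.15 -1.08" --pt "0.0785 0.0375 -0.15 -1.26" --pt "0.0785 0.0375 -0.15 -1.39" --pt "0.0785 0.0375 -0.15 -1.39" --pt "0.0785 0.0375 -0.15 -1.39" --hand 0.05

```text
clock: 7.65
position: [0.5446, -0.1834, 0.2106]
ee_rot: [-2.306, -2.133, -0.0]
force: [0.1, -0.1, 0.4]
width: 0.544
gripper_force: 0.0
```

Run:
```python
from h import *
im=arm.get_image("wrist"); save(im,"w2.png"); W=cloud(im)
hsv=cv2.cvtColor(im["color"],cv2.COLOR_RGB2HSV)
m=(W[...,2]>.068)&(W[...,2]<.08)&(abs(W[...,0]-.463)<.04)&(abs(W[...,1]+.155)<.04)
if m.sum(): print("knob",rect(im,m,.074))
red=(hsv[...,1]>140)&((hsv[...,0]<8)|(hsv[...,0]>172))&(W[...,2]>.1)
if red.sum(): a,r=rect(im,red,.106); print(a,r)
go(r[0][0]/1000,r[0][1]/1000,.085,-4.6)
```

```text
knob (np.int32(674), ((463.6070251464844, -154.31741333007812), (41.69501495361328, 12.408872604370117), 5.789693355560303))
561 ((544.979736328125, -184.10450744628906), (29.405447006225586, 12.376787185668945), 85.98513793945312)
t 7.7 pos [ 0.5447 -0.1834  0.2106] yaw -4.44 q7 0.51 move [-0.0007  0.0004  0.1256] spin 0.0028
```

View pics/w2.png

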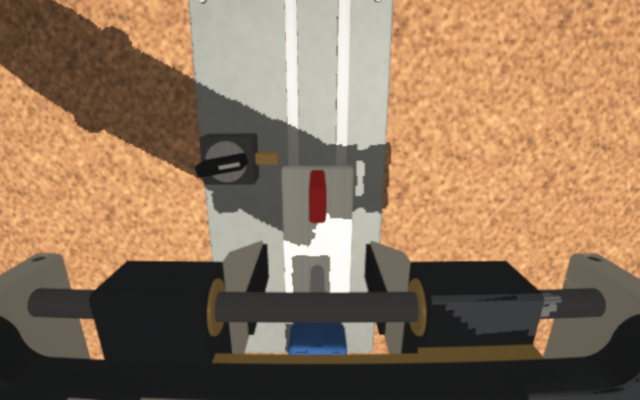

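The knob bar at (222,163) has turned crosswise and the bolt is retracted. The tab at (318,195) is centred under the jaws.

Emit:
jog_arm --pt "-0.0007 0.0004 0.05 0" --pt "-0.0007 0.0004 0.1 0" --pt "-0.0007 0.0004 0.127 0" --pt "-0.0007 0.0004 0.127 0" --pt "-0.0007 0.0004 0.127 0"

```text
clock: 8.32
position: [0.5457, -0.1846, 0.0848]
ee_rot: [2.303, 2.135, 0.001]
force: [-0.1, 0.2, -0.0]
width: 0.543
gripper_force: 0.0
```

Emit:
jog_arm --pt "0 0 0 0" --pt "0 0 0 0" --pt "0 0 0 0" --pt "0 0 0 0" --hand 0.0 --newtons 25

```text
clock: 8.82
position: [0.5451, -0.1841, 0.0839]
ee_rot: [2.303, 2.136, 0.0]
force: [-0.3, 0.5, -0.1]
width: 0.157
gripper_force: 1.2
```

Emit:
jog_arm --pt "0.01 0 0 0" --pt "0.025 0 0 0" --pt "0.04 0 0 0" --pt "0.055 0 0 0" --pt "0.07 0 0 0" --pt "0.085 0 0 0" --pt "0.1 0 0 0" --pt "0.115 0 0 0" --pt "0.13 0 0 0" --pt "0.14 0 0 0" --pt "0.148 0 0 0" --pt "0.151 0 0 0" --pt "0.152 0 0 0" --pt "0.152 0 0 0" --pt "0.152 0 0 0"

```text
clock: 10.7
position: [0.5572, -0.0345, 0.0839]
ee_rot: [2.302, 2.132, -0.001]
force: [7.0, -10.3, -5.1]
width: 0.149
gripper_force: 25.0
```

The carriage stopped after 150.1 mm, against its stop. I'll release the tab and go over the first collar.

Emit:
jog_arm --pt "-0.002 0 0 0" --pt "-0.002 0 0 0" --pt "-0.002 0 0 0" --pt "-0.002 0 -0.06 0" --pt "-0.002 0 -0.12 0" --pt "0.209 -0.124 -0.125 0" --pt "0.209 -0.124 -0.125 0" --pt "0.209 -0.124 -0.125 0" --pt "0.209 -0.124 -0.125 0" --pt "0.209 -0.124 -0.125 0" --pt "0.209 -0.124 -0.125 0" --pt "0.209 -0.124 -0.125 0" --pt "0.209 -0.124 -0.125 0" --hand 0.065

```text
clock: 12.32
position: [0.449, 0.1839, 0.2088]
ee_rot: [2.306, 2.133, -0.0]
force: [-0.6, 0.3, -0.0]
width: 0.705
gripper_force: 0.0
```

```bash
cat >> h.py <<'E'
def ring(im,near,z=.013,rad=.05):
    hsv=cv2.cvtColor(im["color"],cv2.COLOR_RGB2HSV); W=cloud(im)
    m=cv2.inRange(hsv,(105,100,30),(130,255,255))
    n,l,st,c=cv2.connectedComponentsWithStats(m); best=None
    for i in range(1,n):
        if st[i,4]<40: continue
        v,u=np.nonzero(l==i); p=plane(im,np.c_[u,v],z)
        (x,y),r=cv2.minEnclosingCircle((p*1000).astype(np.float32))
        d=np.hypot(x/1000-near[0],y/1000-near[1])
        if d<rad: print("ring",round(x/1000,4),round(y/1000,4),"r mm",round(r,1),"px",c[i].round(),"z",np.nanmedian(W[l==i][:,2]).round(4)); best=(x/1000,y/1000)
    return best
S=np.array([.5495,-.1292])
def pick(near,zt=.014):
    """over a collar: print moves to it, and from it to the stem"""
    b=ring(arm.get_image("wrist"),near); go(b[0],b[1],zt,-4.6)
    d=S-b; a=np.radians(-4.6); y=np.array([np.cos(a),np.sin(a)]); x=np.array([-y[1],y[0]])
    print("to stem: tx",(d@x).round(4),"ty",(d@y).round(4))
E
python3 - <<'E'
from h import *
pick((.45,.186))
im=arm.get_image("top"); [print(*b) for b in blobs(im,cloud(im))]
save(im,"top1.png")
E
```

```text
ring 0.4488 0.1857 r mm 19.8 px [316. 174.] z 0.0124
t 12.38 pos [0.4489 0.1841 0.2087] yaw -4.43 q7 -0.28 move [ 0.0017 -0.0003  0.1947] spin 0.003
to stem: tx -0.3058 ty 0.1257
130 [219.8 214. ] [0.5669 0.2927 0.0142] [0.0347 0.0354 0.0078] 0.013
1500 [505.6 232.6] [ 0.5304 -0.3335  0.1819] [0.0559 0.145  0.0158] 0.1821
144 [163.7 237.7] [0.5049 0.4296 0.0135] [0.0345 0.0373 0.0065] 0.0128
46 [266.9 263.1] [0.4493 0.1659 0.1422] [0.0293 0.0278 0.2654] 0.0121
396 [ 60.2 393.7] [0.1545 0.6187 0.0816] [0.023  0.0755 0.0099] 0.0796
```

The ring's radius (19.8 mm) and height (12.4 mm) fit. I'll pick it and carry it over the stem.

Emit:
jog_arm --pt "0.0017 -0.0003 0.06 0" --pt "0.0017 -0.0003 0.12 0" --pt "0.0017 -0.0003 0.17 0" --pt "0.0017 -0.0003 0.19 0" --pt "0.0017 -0.0003 0.194 0" --pt "0.0017 -0.0003 0.1945 0" --pt "0.0017 -0.0003 0.1945 0"

```text
clock: 13.3
position: [0.4491, 0.1872, 0.0152]
ee_rot: [2.303, 2.136, 0.003]
force: [-0.0, -1.1, 0.3]
width: 0.709
gripper_force: 0.0
```

Emit:
jog_arm --pt "0 0 0 0" --pt "0 0 0 0" --pt "0 0 0 0" --pt "0 0 0 0" --pt "0 0 0 0" --pt "0 0 -0.05 0" --pt "0 0 -0.11 0" --pt "0 0 -0.165 0" --pt "0 0 -0.165 0" --hand 0.0 --newtons 12

```text
clock: 14.42
position: [0.4504, 0.1876, 0.1826]
ee_rot: [2.303, 2.136, 0.01]
force: [-0.8, 0.6, -0.6]
width: 0.432
gripper_force: 12.0
```

Emit:
jog_arm --pt "-0.05 0.02 0 0" --pt "-0.11 0.045 0 0" --pt "-0.17 0.07 0 0" --pt "-0.23 0.095 0 0" --pt "-0.28 0.115 0 0" --pt "-0.306 0.1257 0 0" --pt "-0.306 0.1257 0 0" --pt "-0.306 0.1257 0 0" --pt "-0.306 0.1257 0 0"

```text
clock: 15.55
position: [0.5504, -0.126, 0.1787]
ee_rot: [-2.3, -2.138, 0.0]
force: [-0.6, -0.5, -0.5]
width: 0.435
gripper_force: 12.0
```

Run:
```python
from h import *
go(S[0],S[1],.051,-4.6); s=arm.observe(); print(s["width"],s["gripper_force"])
for n in("wrist","side"):
    im=arm.get_image(n); save(im,n+"3.png"); np.savez(n+"3.npz",**im)
a=cv2.imread("pics/side3.png")[60:260,300:500]; b=cv2.imread("pics/wrist3.png")
cv2.imwrite("pics/c3.png",np.hstack([cv2.resize(a,(400,400)),b[100:400,120:520][:, :]. repeat(1,0) if 0 else cv2.resize(b[100:400,170:470],(400,400))]))
```

```text
t 15.55 pos [ 0.5504 -0.126   0.1787] yaw -4.18 q7 0.47 move [-0.0034 -0.0006  0.1277] spin 0.0073
0.434504912386305 12.00007256353274
```

View pics/c3.png

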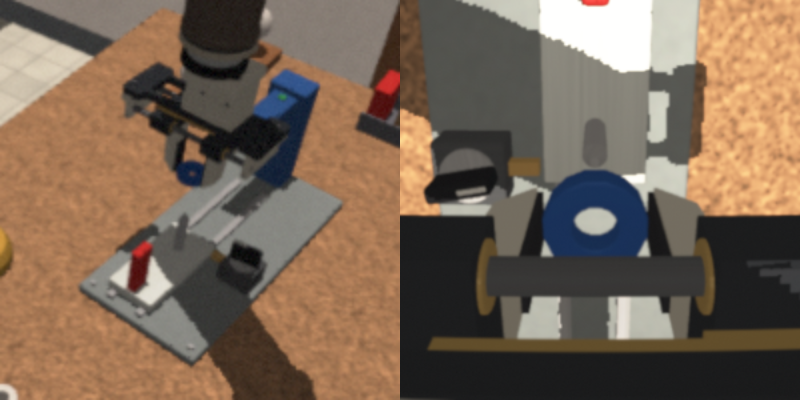

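```bash
cat >> h.py <<'E'
def stem(im):
    W=cloud(im); m=(W[...,2]>.05)&(W[...,2]<.102)&(np.hypot(W[...,0]-S[0],W[...,1]-S[1])<.03)
    p=W[m]; v,u=np.nonzero(m); print("stem n",m.sum(),"px",u.mean().round(),v.mean().round(),"ztop",p[:,2].max().round(4))
    for lo in(.05,.06,.07,.08,.09):
        q=p[(p[:,2]>lo)&(p[:,2]<lo+.012)]
        if len(q)>5: print(lo,"mid",((q.min(0)+q.max(0))/2).round(4),"ext",(q.max(0)-q.min(0)).round(4))
E
python3 - <<'E'
from h import *
for n in("wrist","side"): print(n); stem(dict(np.load(n+"3.npz")))
stem(arm.get_image("top"))
go(S[0],S[1],.051,-4.6)
E
```

```text
wrist
stem n 521 px 316.0 209.0 ztop 0.1006
0.05 mid [ 0.5496 -0.1266  0.0561] ext [0.0135 0.0058 0.0116]
0.06 mid [ 0.5497 -0.1265  0.0661] ext [0.0131 0.0054 0.0118]
0.07 mid [ 0.5497 -0.1269  0.0759] ext [0.0136 0.0063 0.0116]
0.08 mid [ 0.5496 -0.1309  0.086 ] ext [0.0137 0.014  0.0119]
0.09 mid [ 0.5496 -0.1307  0.0953] ext [0.0133 0.0136 0.0106]
side
stem n 77 px 390.0 174.0 ztop 0.1004
0.05 mid [ 0.5501 -0.1262  0.0562] ext [0.0118 0.0101 0.0098]
0.06 mid [ 0.5502 -0.1254  0.0662] ext [0.0116 0.0097 0.0107]
0.07 mid [ 0.5504 -0.125   0.0757] ext [0.0137 0.0083 0.0103]
0.08 mid [ 0.5504 -0.1251  0.0863] ext [0.0131 0.0085 0.0113]
0.09 mid [ 0.5512 -0.1261  0.0955] ext [0.0116 0.0094 0.0097]
stem n 18 px 393.0 225.0 ztop 0.086
0.06 mid [ 0.5487 -0.1263  0.0677] ext [0.0117 0.0063 0.0073]
0.07 mid [ 0.5495 -0.1245  0.0763] ext [0.0093 0.0018 0.0097]
t 15.7 pos [ 0.5507 -0.1266  0.1791] yaw -4.21 q7 0.47 move [-0.0028 -0.001   0.1281] spin 0.0069
```

Run:
```python
from h import *
im=arm.get_image("wrist"); W=cloud(im); z=arm.observe()["position"][2]
b=ring(im,(.55,-.127),z-.0015); print(z)
hsv=cv2.cvtColor(im["color"],cv2.COLOR_RGB2HSV); m=(cv2.inRange(hsv,(105,100,30),(130,255,255))>0)&(W[...,2]>.14)
p=W[m]; print((np.nanmin(p,0)+np.nanmax(p,0))/2, np.nanmax(p,0)-np.nanmin(p,0),np.nanmax(p,0))
t=p[p[:,2]>np.nanpercentile(p[:,2],50)-.002]; print(((t.min(0)+t.max(0))/2).round(4),(t.max(0)-t.min(0)).round(4))
stem(im)
go(.5496,-.1300,.051,-4.6)
```

```text
ring 0.5504 -0.1255 r mm 20.4 px [316. 262.] z 0.1768
0.17923237641834946
[ 0.55021517 -0.1251255   0.17258787] [0.04018707 0.03253804 0.01299347] [ 0.5703087  -0.10885648  0.1790846 ]
[ 0.5502 -0.1251  0.1769] [0.0399 0.0325 0.0043]
stem n 509 px 315.0 209.0 ztop 0.1009
0.05 mid [ 0.5497 -0.1262  0.0561] ext [0.0126 0.0047 0.0116]
0.06 mid [ 0.5497 -0.127   0.066 ] ext [0.0137 0.0062 0.0118]
0.07 mid [ 0.5497 -0.1267  0.0759] ext [0.0134 0.0059 0.0118]
0.08 mid [ 0.5494 -0.1306  0.086 ] ext [0.0137 0.0141 0.0119]
0.09 mid [ 0.5496 -0.1303  0.0955] ext [0.0126 0.0126 0.0109]
t 15.75 pos [ 0.5508 -0.1268  0.1792] yaw -4.23 q7 0.47 move [-0.0033 -0.0009  0.1282] spin 0.0065
```

Emit:
jog_arm --pt "0 -0.0005 0.02 0" --pt "0 -0.0005 0.04 0" --pt "0 -0.0005 0.05 0" --pt "0 -0.0005 0.05 0" --pt "0 -0.0005 0.05 0" --pt "0 -0.0005 0.05 0" --pt "0 -0.0005 0.05 0"

```text
clock: 16.62
position: [0.5505, -0.1277, 0.1296]
ee_rot: [2.303, 2.136, 0.001]
force: [0.7, -0.5, 0.1]
width: 0.435
gripper_force: 12.0
```

Run:
```python
from h import *
from scipy.optimize import least_squares
im=arm.get_image("wrist"); W=cloud(im); save(im,"w4.png")
go(.5496,-.1300,.051,-4.6)
hsv=cv2.cvtColor(im["color"],cv2.COLOR_RGB2HSV); m=(cv2.inRange(hsv,(105,100,30),(130,255,255))>0)&(W[...,2]>.1)
zt=np.nanpercentile(W[m][:,2],60); print("ztop",zt)
# front edge: topmost blue pixel of each column -> circle of radius 20
pts=[]
for u in np.nonzero(m.any(0))[0]:
    pts.append((u,np.nonzero(m[:,u])[0].min()))
p=plane(im,pts,zt)
f=lambda c:np.hypot(p[:,0]-c[0],p[:,1]-c[1])-.02
r=least_squares(f,[.55,-.128],loss="soft_l1",f_scale=.0005); print("ring held",r.x.round(4),np.abs(r.fun).mean())
b=im["color"][100:400,170:470,::-1]; cv2.imwrite("pics/c4.png",cv2.resize(b,(500,500)))
stem(im)
```

```text
t 16.68 pos [ 0.5504 -0.1277  0.1295] yaw -4.3 q7 0.52 move [-0.0024 -0.0006  0.0785] spin 0.0052
ztop 0.12747349657346885
ring held [ 0.5501 -0.1271] 0.0004429515160436224
stem n 305 px 315.0 219.0 ztop 0.082
0.05 mid [ 0.5497 -0.1265  0.056 ] ext [0.0133 0.0059 0.0119]
0.06 mid [ 0.5496 -0.1276  0.0661] ext [0.0137 0.0076 0.0117]
0.07 mid [ 0.5494 -0.1264  0.0758] ext [0.0131 0.0055 0.0113]
0.08 mid [ 0.55   -0.1243  0.0811] ext [0.0043 0.0008 0.0019]
```

View pics/c4.png

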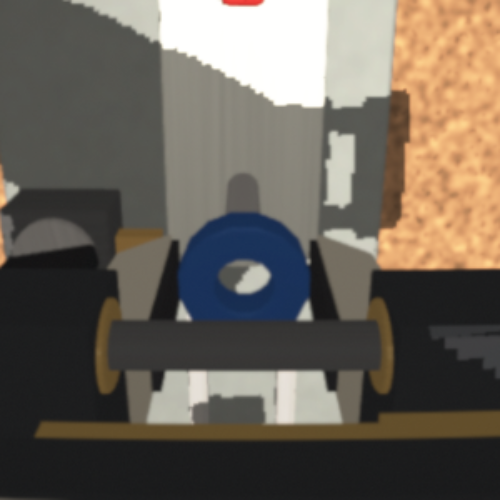

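The held ring is at crop (245,278), about 3 mm to +y of the stem axis. I'll shift it and lower it.

Emit:
jog_arm --pt "-0.003 -0.0003 0 0" --pt "-0.003 -0.0003 0 0" --pt "-0.003 -0.0003 0 0" --pt "-0.003 -0.0003 0.008 0" --pt "-0.003 -0.0003 0.016 0" --pt "-0.003 -0.0003 0.024 0" --pt "-0.003 -0.0003 0.032 0" --pt "-0.003 -0.0003 0.036 0"

```text
clock: 17.68
position: [0.5495, -0.1303, 0.0925]
ee_rot: [-2.302, -2.136, 0.0]
force: [0.3, 1.0, 1.0]
width: 0.432
gripper_force: 12.0
```

Emit:
jog_arm --pt "0 0 0.01 0" --pt "0 0 0.02 0" --pt "0 0 0.03 0" --pt "0 0 0.038 0" --pt "0 0 0.041 0" --pt "0 0 0.041 0" --pt "0 0 0.041 0"

```text
clock: 18.55
position: [0.5497, -0.1306, 0.0523]
ee_rot: [-2.303, -2.136, -0.0]
force: [-1.1, 1.7, -1.0]
width: 0.43
gripper_force: 12.0
```

Emit:
jog_arm --pt "0 0 0 0" --pt "0 0 0 0" --pt "0 0 0 0" --pt "0 0 -0.04 0" --pt "0 0 -0.1 0" --pt "0.01 -0.005 -0.155 0" --pt "0.433 -0.1515 -0.155 0" --pt "0.433 -0.1515 -0.155 0" --pt "0.433 -0.1515 -0.155 0" --pt "0.433 -0.1515 -0.155 0" --pt "0.433 -0.1515 -0.155 0" --pt "0.433 -0.1515 -0.155 0" --pt "0.433 -0.1515 -0.155 0" --pt "0.433 -0.1515 -0.155 0" --pt "0.433 -0.1515 -0.155 0" --pt "0.433 -0.1515 -0.155 0" --pt "0.433 -0.1515 -0.155 0" --pt "0.433 -0.1515 -0.155 0" --hand 0.065

```text
clock: 20.8
position: [0.4315, 0.3116, 0.2074]
ee_rot: [-2.305, -2.134, -0.0]
force: [0.2, 0.2, -0.4]
width: 0.711
gripper_force: 0.0
```

```bash
sed -i 's/^S=.*/S=np.array([.5496,-.1305])/' h.py
python3 - <<'E'
from h import *
im=arm.get_image("side"); save(im,"side5.png"); W=cloud(im); [print(*b) for b in blobs(im,W)]
pick((.434,.313))
cv2.imwrite("pics/c5.png",cv2.resize(im["color"][110:240,330:480,::-1],(600,520),interpolation=2))
E
```

```text
236 [436.8 143.8] [ 0.52   -0.371   0.0623] [0.0419 0.0349 0.0382] 0.0571
82 [389.4 182.3] [ 0.5483 -0.1277  0.0522] [0.0352 0.0352 0.0123] 0.0489
177 [283.1 294.6] [0.5643 0.2961 0.0124] [0.0373 0.0365 0.0066] 0.0119
212 [324.2 335.8] [0.4339 0.3152 0.0128] [0.0353 0.0375 0.0063] 0.0122
213 [279.8 343.5] [0.4948 0.3861 0.0123] [0.0371 0.0364 0.005 ] 0.0127
ring 0.4343 0.3141 r mm 19.6 px [319. 174.] z 0.0124
t 20.9 pos [0.4313 0.312  0.2073] yaw -4.35 q7 -0.45 move [0.0023 0.0028 0.1933] spin 0.0043
to stem: tx -0.434 ty 0.1506
```

View pics/c5.png

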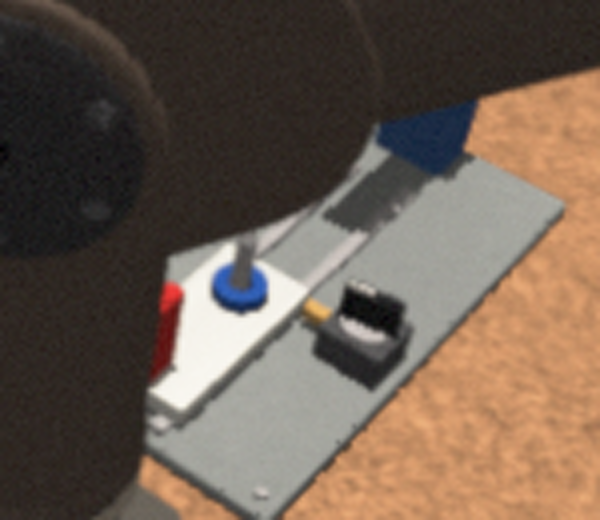

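The first collar lies flat on the bed, at crop (240,287). The far collar has been knocked to about (0.494, 0.386). Next is the second pick.

Emit:
jog_arm --pt "0.0023 0.0028 0.06 0" --pt "0.0023 0.0028 0.12 0" --pt "0.0023 0.0028 0.17 0" --pt "0.0023 0.0028 0.188 0" --pt "0.0023 0.0028 0.193 0" --pt "0.0023 0.0028 0.193 0" --pt "0.0023 0.0028 0.193 0" --pt "0.0023 0.0028 0.193 0"

```text
clock: 21.9
position: [0.4345, 0.3152, 0.0153]
ee_rot: [-2.303, -2.137, -0.003]
force: [0.3, -0.2, 0.8]
width: 0.71
gripper_force: 0.0
```

Emit:
jog_arm --pt "0 0 0 0" --pt "0 0 0 0" --pt "0 0 0 0" --pt "0 0 0 0" --pt "0 0 0 0" --pt "0 0 -0.05 0" --pt "0 0 -0.11 0" --pt "0 0 -0.165 0" --hand 0.0 --newtons 12

```text
clock: 22.9
position: [0.434, 0.3143, 0.181]
ee_rot: [2.303, 2.136, -0.0]
force: [0.5, 2.0, -0.4]
width: 0.424
gripper_force: 12.0
```

Emit:
jog_arm --pt "-0.06 0.02 -0.165 0" --pt "-0.434 0.151 -0.165 0" --pt "-0.434 0.151 -0.165 0" --pt "-0.434 0.151 -0.165 0" --pt "-0.434 0.151 -0.165 0" --pt "-0.434 0.151 -0.165 0" --pt "-0.434 0.151 -0.165 0" --pt "-0.434 0.151 -0.165 0" --pt "-0.434 0.151 -0.12 0" --pt "-0.434 0.151 -0.115 0" --pt "-0.434 0.151 -0.115 0" --pt "-0.434 0.151 -0.115 0" --pt "-0.434 0.151 -0.115 0"

```text
clock: 24.52
position: [0.5526, -0.1287, 0.2951]
ee_rot: [2.301, 2.138, 0.002]
force: [0.6, -0.5, 0.4]
width: 0.423
gripper_force: 12.0
```

```bash
cat >> h.py <<'E'
from scipy.optimize import least_squares
def held(zt=.065):
    im=arm.get_image("wrist"); W=cloud(im); s=arm.observe()
    print("width",s["width"].round(3),"grip",round(s["gripper_force"],1),"force",s["force"].round(1))
    hsv=cv2.cvtColor(im["color"],cv2.COLOR_RGB2HSV); m=(cv2.inRange(hsv,(105,100,30),(130,255,255))>0)&(W[...,2]>s["position"][2]-.02)
    z=np.nanpercentile(W[m][:,2],60)
    p=plane(im,[(u,np.nonzero(m[:,u])[0].min()) for u in np.nonzero(m.any(0))[0]],z)
    r=least_squares(lambda c:np.hypot(p[:,0]-c[0],p[:,1]-c[1])-.02,s["position"][:2],loss="soft_l1",f_scale=.0005)
    print("ring-TCP",(r.x-s["position"][:2]).round(4),"top-TCPz",(z-s["position"][2]).round(4),"fit",np.abs(r.fun).mean().round(5))
    go(S[0],S[1],zt,-4.6)
E
python3 -c "
from h import *
held()"
```

```text
Traceback (most recent call last):
  File "h.py", line 75, in held
    print("width",s["width"].round(3),"grip",round(s["gripper_force"],1),"force",s["force"].round(1))
                  ^^^^^^^^^^^^^^^^
AttributeError: 'float' object has no attribute 'round'
```

That call raised the tool to z 0.295, because its rows count from the already lifted pose. It did no harm; I'll come back down.

Emit:
jog_arm --pt "-0.002 -0.0025 0.06 0" --pt "-0.002 -0.0025 0.12 0" --pt "-0.002 -0.0025 0.15 0" --pt "-0.002 -0.0025 0.165 0" --pt "-0.002 -0.0025 0.165 0" --pt "-0.002 -0.0025 0.165 0" --pt "-0.002 -0.0025 0.165 0" --pt "-0.002 -0.0025 0.165 0"

```text
clock: 25.58
position: [0.5499, -0.1313, 0.1299]
ee_rot: [2.303, 2.136, 0.002]
force: [0.1, -0.1, -0.2]
width: 0.426
gripper_force: 12.0
```

```bash
sed -i 's/s\["width"\].round(3)/round(s["width"],3)/' h.py
python3 -c "
from h import *
held()"
```

```text
width 0.424 grip 12.0 force [-0.1  0.4 -0.5]
ring-TCP [-0.0002  0.0013] top-TCPz -0.0017 fit 0.00048
t 25.62 pos [ 0.5498 -0.1313  0.1298] yaw -4.3 q7 0.58 move [ 0.0008 -0.0003  0.0648] spin 0.0053
```

Emit:
jog_arm --pt "0 0 0.01 0" --pt "0 0 0.02 0" --pt "0 0 0.03 0" --pt "0 0 0.04 0" --pt "0 0 0.05 0" --pt "0 0 0.06 0" --pt "0 0 0.064 0" --pt "0 0 0.065 0" --pt "0 0 0.065 0"

```text
clock: 26.75
position: [0.5494, -0.1313, 0.0643]
ee_rot: [-2.303, -2.136, -0.0]
force: [-0.3, 1.5, -0.4]
width: 0.424
gripper_force: 12.0
```

Emit:
jog_arm --pt "0 0 0 0" --pt "0 0 0 0" --pt "0 0 0 0" --pt "0 0 -0.04 0" --pt "0 0 -0.1 0" --pt "0.01 0 -0.14 0" --pt "0.424 -0.018 -0.14 0" --pt "0.424 -0.018 -0.14 0" --pt "0.424 -0.018 -0.14 0" --pt "0.424 -0.018 -0.14 0" --pt "0.424 -0.018 -0.14 0" --pt "0.424 -0.018 -0.14 0" --pt "0.424 -0.018 -0.14 0" --pt "0.424 -0.018 -0.14 0" --pt "0.424 -0.018 -0.14 0" --pt "0.424 -0.018 -0.14 0" --pt "0.424 -0.018 -0.14 0" --pt "0.424 -0.018 -0.14 0" --hand 0.065

```text
clock: 29.0
position: [0.5634, 0.2923, 0.2044]
ee_rot: [-2.304, -2.135, -0.0]
force: [0.1, -0.1, -0.4]
width: 0.707
gripper_force: 0.0
```

Run:
```python
from h import *
im=arm.get_image("side"); [print(*b) for b in blobs(im,cloud(im))]
pick((.566,.294))
```

```text
1230 [438.4 123.5] [ 0.4414 -0.0442  0.4001] [0.2329 0.7203 0.4671] 0.1749
133 [389.7 180.5] [ 0.5488 -0.1292  0.0666] [0.0348 0.0372 0.0176] 0.0613
186 [283.  294.7] [0.5646 0.2959 0.0123] [0.04   0.0375 0.0066] 0.0117
213 [279.8 343.5] [0.4951 0.3866 0.0126] [0.0373 0.037  0.0062] 0.0123
ring 0.5658 0.2948 r mm 19.6 px [319. 175.] z 0.0124
t 29.1 pos [0.5634 0.2925 0.2043] yaw -4.33 q7 -0.18 move [0.0024 0.0022 0.1903] spin 0.0048
to stem: tx -0.4253 ty 0.018
```

Emit:
jog_arm --pt "0.0024 0.0022 0.06 0" --pt "0.0024 0.0022 0.12 0" --pt "0.0024 0.0022 0.17 0" --pt "0.0024 0.0022 0.186 0" --pt "0.0024 0.0022 0.19 0" --pt "0.0024 0.0022 0.19 0" --pt "0.0024 0.0022 0.19 0" --pt "0.0024 0.0022 0.19 0"

```text
clock: 30.1
position: [0.5662, 0.2955, 0.0154]
ee_rot: [2.303, 2.137, 0.003]
force: [-0.8, -0.1, -1.1]
width: 0.705
gripper_force: 0.0
```

Emit:
jog_arm --pt "0 0 0 0" --pt "0 0 0 0" --pt "0 0 0 0" --pt "0 0 0 0" --pt "0 0 0 0" --pt "0 0 -0.05 0" --pt "0 0 -0.11 0" --pt "0 0 -0.165 0" --hand 0.0 --newtons 12

```text
clock: 31.1
position: [0.5657, 0.2948, 0.1811]
ee_rot: [2.303, 2.136, 0.0]
force: [0.4, 1.5, 0.4]
width: 0.428
gripper_force: 12.0
```

Emit:
jog_arm --pt "-0.06 0.002 0 0" --pt "-0.427 0.017 0 0" --pt "-0.427 0.017 0 0" --pt "-0.427 0.017 0 0" --pt "-0.427 0.017 0 0" --pt "-0.427 0.017 0 0" --pt "-0.427 0.017 0 0" --pt "-0.427 0.017 0 0" --pt "-0.427 0.017 0 0" --pt "-0.427 0.017 0.03 0" --pt "-0.427 0.017 0.048 0" --pt "-0.427 0.017 0.048 0" --pt "-0.427 0.017 0.048 0" --pt "-0.427 0.017 0.048 0"

```text
clock: 32.85
position: [0.5511, -0.1321, 0.132]
ee_rot: [2.302, 2.136, 0.001]
force: [-0.2, -1.2, -0.4]
width: 0.424
gripper_force: 12.0
```

```bash
python3 -c "
from h import *
held(.078)"
```

```text
width 0.424 grip 12.0 force [-0.5 -0.4 -0.2]
ring-TCP [-0.0001  0.0019] top-TCPz -0.0017 fit 0.00046
t 32.9 pos [ 0.5511 -0.1321  0.1319] yaw -4.3 q7 0.58 move [ 0.0014 -0.0016  0.0539] spin 0.0053
```

Emit:
jog_arm --pt "0 -0.0014 0 0" --pt "0 -0.0014 0.005 0" --pt "0 -0.0014 0.014 0" --pt "0 -0.0014 0.023 0" --pt "0 -0.0014 0.032 0" --pt "0 -0.0014 0.041 0" --pt "0 -0.0014 0.05 0" --pt "0 -0.0014 0.054 0" --pt "0 -0.0014 0.054 0" --pt "0 -0.0014 0.054 0"

```text
clock: 34.15
position: [0.5492, -0.1318, 0.0773]
ee_rot: [-2.303, -2.136, -0.0]
force: [0.6, 0.9, -1.6]
width: 0.425
gripper_force: 12.0
```

Emit:
jog_arm --pt "0 0 0 0" --pt "0 0 0 0" --pt "0 0 0 0" --pt "0 0 -0.04 0" --pt "0 0 -0.1 0" --pt "0.01 0 -0.13 0" --pt "0.511 -0.095 -0.13 0" --pt "0.511 -0.095 -0.13 0" --pt "0.511 -0.095 -0.13 0" --pt "0.511 -0.095 -0.13 0" --pt "0.511 -0.095 -0.13 0" --pt "0.511 -0.095 -0.13 0" --pt "0.511 -0.095 -0.13 0" --pt "0.511 -0.095 -0.13 0" --pt "0.511 -0.095 -0.13 0" --pt "0.511 -0.095 -0.13 0" --pt "0.511 -0.095 -0.13 0" --pt "0.511 -0.095 -0.13 0" --pt "0.511 -0.095 -0.13 0" --pt "0.511 -0.095 -0.13 0" --hand 0.065

```text
clock: 36.65
position: [0.4929, 0.3844, 0.2074]
ee_rot: [-2.304, -2.136, -0.0]
force: [-0.1, -0.6, 0.1]
width: 0.706
gripper_force: 0.0
```

Run:
```python
from h import *
im=arm.get_image("side"); [print(*b) for b in blobs(im,cloud(im))]
pick((.495,.386))
```

```text
172 [390.3 178.9] [ 0.5473 -0.1288  0.0736] [0.0355 0.0382 0.0089] 0.0741
220 [279.8 343.6] [0.4954 0.3866 0.0124] [0.0363 0.0371 0.0058] 0.0123
ring 0.4966 0.3849 r mm 19.6 px [320. 176.] z 0.0124
t 36.75 pos [0.4929 0.3847 0.2073] yaw -4.31 q7 -0.37 move [0.0005 0.0037 0.1933] spin 0.005
to stem: tx -0.5095 ty 0.0941
```

Emit:
jog_arm --pt "0.0005 0.0037 0.06 0" --pt "0.0005 0.0037 0.12 0" --pt "0.0005 0.0037 0.17 0" --pt "0.0005 0.0037 0.189 0" --pt "0.0005 0.0037 0.193 0" --pt "0.0005 0.0037 0.193 0" --pt "0.0005 0.0037 0.193 0" --pt "0.0005 0.0037 0.193 0"

```text
clock: 37.75
position: [0.4971, 0.3856, 0.0154]
ee_rot: [-2.303, -2.137, -0.003]
force: [0.0, -0.3, -0.8]
width: 0.709
gripper_force: 0.0
```

Emit:
jog_arm --pt "0 0 0 0" --pt "0 0 0 0" --pt "0 0 0 0" --pt "0 0 0 0" --pt "0 0 0 0" --pt "0 0 -0.05 0" --pt "0 0 -0.11 0" --pt "0 0 -0.165 0" --hand 0.0 --newtons 12

```text
clock: 38.75
position: [0.4965, 0.3848, 0.1811]
ee_rot: [2.303, 2.136, 0.0]
force: [0.0, 1.2, -0.3]
width: 0.431
gripper_force: 12.0
```

Emit:
jog_arm --pt "-0.06 0.01 0 0" --pt "-0.511 0.091 0 0" --pt "-0.511 0.091 0 0" --pt "-0.511 0.091 0 0" --pt "-0.511 0.091 0 0" --pt "-0.511 0.091 0 0" --pt "-0.511 0.091 0 0" --pt "-0.511 0.091 0 0" --pt "-0.511 0.091 0 0" --pt "-0.511 0.091 0 0" --pt "-0.511 0.091 0 0" --pt "-0.511 0.091 0.03 0" --pt "-0.511 0.091 0.048 0" --pt "-0.511 0.091 0.048 0" --pt "-0.511 0.091 0.048 0" --pt "-0.511 0.091 0.048 0"

```text
clock: 40.75
position: [0.5495, -0.1315, 0.132]
ee_rot: [2.302, 2.136, 0.001]
force: [-0.2, 0.2, 0.2]
width: 0.43
gripper_force: 12.0
```

```bash
python3 -c "
from h import *
held(.091)"
```

```text
width 0.426 grip 12.0 force [ 0.8  0.3 -0.3]
ring-TCP [-0.0001  0.0019] top-TCPz -0.0018 fit 0.00043
t 40.8 pos [ 0.5494 -0.1315  0.1319] yaw -4.3 q7 0.57 move [0.001  0.0001 0.0409] spin 0.0052
```

Emit:
jog_arm --pt "-0.0009 0 0 0" --pt "-0.0009 0 0.005 0" --pt "-0.0009 0 0.014 0" --pt "-0.0009 0 0.023 0" --pt "-0.0009 0 0.032 0" --pt "-0.0009 0 0.038 0" --pt "-0.0009 0 0.041 0" --pt "-0.0009 0 0.041 0" --pt "-0.0009 0 0.041 0"

```text
clock: 41.92
position: [0.5488, -0.1322, 0.0903]
ee_rot: [-2.303, -2.136, -0.0]
force: [0.9, 1.7, -1.5]
width: 0.43
gripper_force: 12.0
```

Emit:
jog_arm --pt "0 0 0 0" --pt "0 0 0 0" --pt "0 0 0 0" --pt "0 0 -0.04 0" --pt "0 0 -0.1 0" --pt "0.01 0 -0.12 0" --pt "0.341 0.0075 -0.12 0" --pt "0.341 0.0075 -0.12 0" --pt "0.341 0.0075 -0.12 0" --pt "0.341 0.0075 -0.12 0" --pt "0.341 0.0075 -0.12 0" --pt "0.341 0.0075 -0.12 0" --pt "0.341 0.0075 -0.12 0" --pt "0.341 0.0075 -0.12 0" --pt "0.341 0.0075 -0.12 0" --pt "0.341 0.0075 -0.12 0" --pt "0.341 0.0075 -0.12 0" --hand 0.065

```text
clock: 44.05
position: [0.582, 0.2066, 0.2104]
ee_rot: [-2.304, -2.135, -0.0]
force: [-0.1, 0.5, -0.2]
width: 0.706
gripper_force: 0.0
```

Run:
```python
from h import *
im=arm.get_image("side"); save(im,"side7.png"); [print(*b) for b in blobs(im,cloud(im))]
a=cv2.resize(im["color"][130:230,340:440,::-1],(400,400),interpolation=2)
im=arm.get_image("wrist"); np.savez("w7.npz",**im)
cv2.imwrite("pics/c7.png",np.hstack([a,cv2.resize(im["color"][50:350,170:470,::-1],(400,400))]))
W=cloud(im); m=(W[...,2]>.03)&(W[...,2]<.045)&(abs(W[...,0]-.584)<.06)&(abs(W[...,1]-.208)<.06)
print(W[m].max(0),W[m].min(0))
n,l,st,c=cv2.connectedComponentsWithStats(m.astype(np.uint8)); i=1+np.argmax(st[1:,4]); v,u=np.nonzero(l==i)
p=plane(im,np.c_[u,v],.038); print(u.mean(),v.mean(),cv2.minEnclosingCircle((p*1000).astype(np.float32)))
(x,y),r=cv2.minEnclosingCircle((p*1000).astype(np.float32)); go(x/1000,y/1000,.027,-4.6)
```

```text
550 [438.5 111.1] [ 0.5282 -0.3298  0.18  ] [0.0586 0.1427 0.0135] 0.1766
225 [390.9 176.6] [ 0.547  -0.129   0.0898] [0.0367 0.0378 0.0185] 0.0872
[0.6031774 0.227578  0.0398191] [0.56592818 0.18989682 0.03003578]
319.23809523809524 178.72981366459626 ((584.6051025390625, 209.53578186035156), 19.230348587036133)
t 44.15 pos [0.5819 0.207  0.2103] yaw -4.32 q7 -0.05 move [0.0027 0.0025 0.1833] spin 0.0049
```

View pics/c7.png

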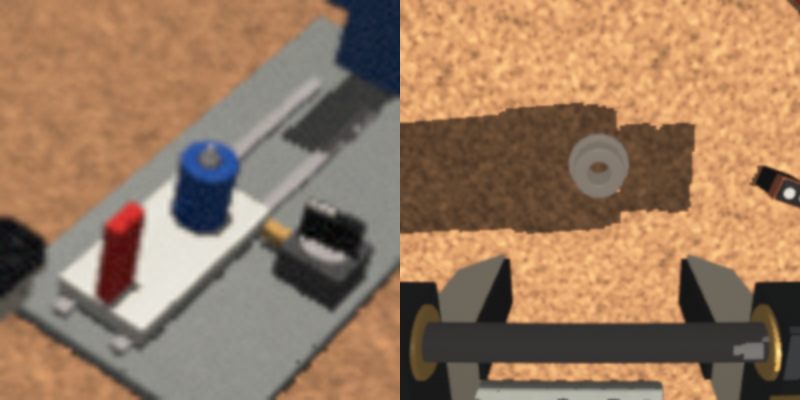

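All four collars are stacked flat, at left crop (205,185). The socket is upright at right crop (600,165). I'll pick up the socket.

Emit:
jog_arm --pt "0.0024 0.0025 0.06 0" --pt "0.0024 0.0025 0.12 0" --pt "0.0024 0.0025 0.165 0" --pt "0.0024 0.0025 0.18 0" --pt "0.0024 0.0025 0.1833 0" --pt "0.0024 0.0025 0.1833 0" --pt "0.0024 0.0025 0.1833 0" --pt "0.0024 0.0025 0.1833 0"

```text
clock: 45.15
position: [0.5851, 0.2097, 0.028]
ee_rot: [2.303, 2.137, 0.003]
force: [0.5, 0.3, 0.1]
width: 0.708
gripper_force: 0.0
```

Emit:
jog_arm --pt "0 0 0 0" --pt "0 0 0 0" --pt "0 0 0 0" --pt "0 0 0 0" --pt "0 0 0 0" --pt "0 0 -0.05 0" --pt "0 0 -0.11 0" --pt "0 0 -0.165 0" --hand 0.0 --newtons 18

```text
clock: 46.15
position: [0.5844, 0.2092, 0.1937]
ee_rot: [2.303, 2.136, -0.0]
force: [1.3, 0.7, -1.2]
width: 0.414
gripper_force: 18.0
```

Emit:
jog_arm --pt "-0.06 -0.002 0 0" --pt "-0.343 -0.0095 0 0" --pt "-0.343 -0.0095 0 0" --pt "-0.343 -0.0095 0 0" --pt "-0.343 -0.0095 0 0" --pt "-0.343 -0.0095 0 0" --pt "-0.343 -0.0095 0 0" --pt "-0.343 -0.0095 0 0" --pt "-0.343 -0.0095 0 0" --pt "-0.343 -0.0095 0.03 0" --pt "-0.343 -0.0095 0.048 0" --pt "-0.343 -0.0095 0.048 0" --pt "-0.343 -0.0095 0.048 0" --pt "-0.343 -0.0095 0.048 0"

```text
clock: 47.9
position: [0.5499, -0.1321, 0.1447]
ee_rot: [2.302, 2.136, 0.001]
force: [0.5, 0.1, -0.8]
width: 0.415
gripper_force: 18.0
```

Run:
```python
from h import *
s=arm.observe(); z=s["position"][2]; print(s["width"],s["gripper_force"])
im=arm.get_image("wrist"); W=cloud(im); save(im,"w8.png")
m=(W[...,2]>z+.005)&(W[...,2]<z+.018)&(np.hypot(W[...,0]-S[0],W[...,1]-S[1])<.023)
zt=np.nanpercentile(W[m][:,2],70); v,u=np.nonzero(m)
p=plane(im,[(c,np.nonzero(m[:,c])[0].min()) for c in np.nonzero(m.any(0))[0]],zt)
r=least_squares(lambda c:np.hypot(p[:,0]-c[0],p[:,1]-c[1])-.019,S,loss="soft_l1",f_scale=.0005)
print(m.sum(),"socket",r.x.round(4),"top-TCP",zt-z,np.abs(r.fun).mean())
go(S[0],S[1],.116,-4.6)
im=arm.get_image("side")
cv2.imwrite("pics/c8.png",np.hstack([cv2.resize(im["color"][80:230,320:470,::-1],(400,400),interpolation=2),cv2.resize(cv2.imread("pics/w8.png")[100:400,170:470],(400,400))]))
```

```text
0.41462761526698455 17.99984841607511
3133 socket [ 0.5497 -0.1309] top-TCP 0.010763167396329848 0.0009053276583377096
t 47.95 pos [ 0.5499 -0.132   0.1447] yaw -4.3 q7 0.56 move [ 0.0015 -0.0004  0.0286] spin 0.0052
```

View pics/c8.png

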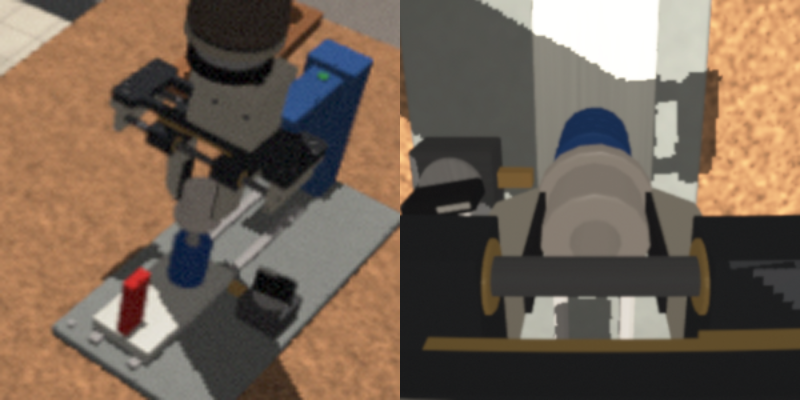

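The socket is held upright above the stack, at left crop (200,205). I'll lower it.

Emit:
jog_arm --pt "0 -0.0002 0.005 0" --pt "0 -0.0002 0.01 0" --pt "0 -0.0002 0.015 0" --pt "0 -0.0002 0.02 0" --pt "0 -0.0002 0.025 0" --pt "0 -0.0002 0.028 0" --pt "0 -0.0002 0.029 0" --pt "0 -0.0002 0.029 0" --pt "0 -0.0002 0.029 0"

```text
clock: 49.12
position: [0.5493, -0.1319, 0.115]
ee_rot: [2.303, 2.136, 0.0]
force: [0.2, 0.6, -0.6]
width: 0.411
gripper_force: 18.0
```

Emit:
jog_arm --pt "0 0 0 0" --pt "0 0 0 0" --pt "0 0 0 0" --pt "0 0 0 0" --pt "0 0 -0.04 0" --pt "0 0 -0.1 0" --pt "0 0 -0.12 0" --pt "0 0 -0.12 0" --hand 0.065

```text
clock: 50.12
position: [0.5501, -0.1322, 0.2365]
ee_rot: [2.301, 2.135, 0.004]
force: [-0.2, 0.4, -0.8]
width: 0.708
gripper_force: 0.0
```

Run:
```python
from h import *
im=arm.get_image("wrist"); save(im,"w9.png"); W=cloud(im)
m=(W[...,2]>.115)&(W[...,2]<.14)&(np.hypot(W[...,0]-S[0],W[...,1]-S[1])<.03); p=W[m]
print(m.sum(),p.min(0),p.max(0),np.median(p,0))
A=np.c_[p[:,:2]-p[:,:2].mean(0),np.ones(len(p))]; print("slope",np.linalg.lstsq(A,p[:,2],rcond=None)[0])
hsv=cv2.cvtColor(im["color"],cv2.COLOR_RGB2HSV)
red=(hsv[...,1]>140)&((hsv[...,0]<8)|(hsv[...,0]>172))&(W[...,2]>.1)
print("tab",rect(im,red,.106))
go(.5574,-.0355,.084,-4.6)
im=arm.get_image("side")
cv2.imwrite("pics/c9.png",np.hstack([cv2.resize(im["color"][110:230,330:450,::-1],(400,400),interpolation=2),cv2.resize(cv2.imread("pics/w9.png")[100:400,170:470],(400,400))]))
```

```text
1474 [ 0.53060997 -0.15098002  0.11501138] [ 0.56769968 -0.11384262  0.12754274] [ 0.54931932 -0.13115588  0.12524941]
slope [ 0.00132273 -0.03011351  0.124636  ]
tab (np.int32(627), ((556.4112548828125, -37.60263442993164), (28.06081199645996, 12.395524978637695), 85.33147430419922))
t 50.17 pos [ 0.5494 -0.1318  0.2351] yaw -4.28 q7 0.48 move [0.0965 0.0007 0.1512] spin 0.0055
```

View pics/c9.png

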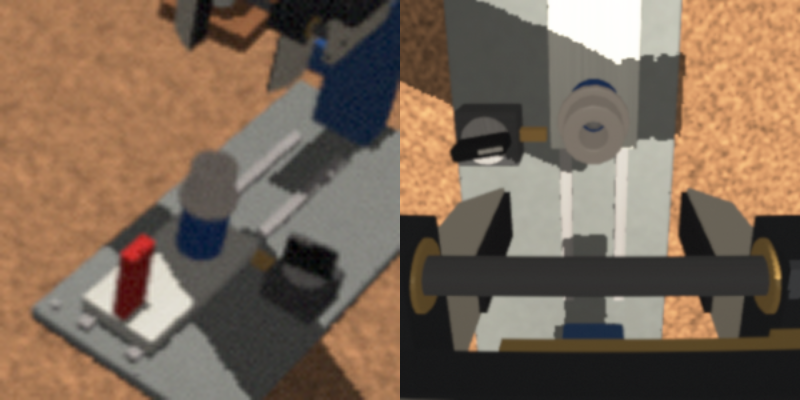

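The socket sits flat on the stack with its top at 0.125 and its bore on the stem. Next I'll grip the tab and push the carriage home.

Emit:
jog_arm --pt "0.05 0.0007 0 0.0055" --pt "0.0965 0.0007 0 0.0055" --pt "0.0965 0.0007 0 0.0055" --pt "0.0965 0.0007 0 0.0055" --pt "0.0965 0.0007 0.05 0.0055" --pt "0.0965 0.0007 0.1 0.0055" --pt "0.0965 0.0007 0.14 0.0055" --pt "0.0965 0.0007 0.151 0.0055" --pt "0.0965 0.0007 0.151 0.0055" --pt "0.0965 0.0007 0.151 0.0055" --hand 0.05

```text
clock: 51.48
position: [0.5581, -0.0363, 0.0854]
ee_rot: [2.309, 2.128, 0.003]
force: [-0.1, 0.3, -0.1]
width: 0.544
gripper_force: 0.0
```

Emit:
jog_arm --pt "0 0 0 0" --pt "0 0 0 0" --pt "0 0 0 0" --pt "0 0 0 0" --pt "0 0 0 0" --hand 0.0 --newtons 25

```text
clock: 52.1
position: [0.5572, -0.0357, 0.084]
ee_rot: [2.309, 2.13, 0.0]
force: [-0.6, 0.2, 2.0]
width: 0.152
gripper_force: 25.0
```

Emit:
jog_arm --pt "-0.003 0 0 0" --pt "-0.01 0 0 0" --pt "-0.02 0 0 0" --pt "-0.03 0 0 0" --pt "-0.04 0 0 0" --pt "-0.05 0 0 0" --pt "-0.06 0 0 0" --pt "-0.07 0 0 0" --pt "-0.08 0 0 0" --pt "-0.09 0 0 0" --pt "-0.1 0 0 0" --pt "-0.11 0 0 0" --pt "-0.12 0 0 0" --pt "-0.13 0 0 0" --pt "-0.138 0 0 0" --pt "-0.144 0 0 0" --pt "-0.148 0 0 0" --pt "-0.15 0 0 0" --pt "-0.15 0 0 0" --pt "-0.15 0 0 0"

```text
clock: 54.6
position: [0.5455, -0.1839, 0.084]
ee_rot: [-2.307, -2.131, -0.002]
force: [4.0, 4.2, 5.2]
width: 0.153
gripper_force: 25.0
```

Run:
```python
from h import *
s=arm.observe(); print(s["force"].round(1),s["width"]); go(.5451,-.1841,.084,-4.6)
im=arm.get_image("side"); cv2.imwrite("pics/c10.png",cv2.resize(im["color"][70:230,350:510,::-1],(500,500),interpolation=2))
```

```text
[4.  4.2 5.2] 0.15320586004203945
t 54.6 pos [ 0.5455 -0.1839  0.084 ] yaw -4.54 q7 0.7 move [-0.0003 -0.0004 -0.    ] spin 0.001
```

View pics/c10.png

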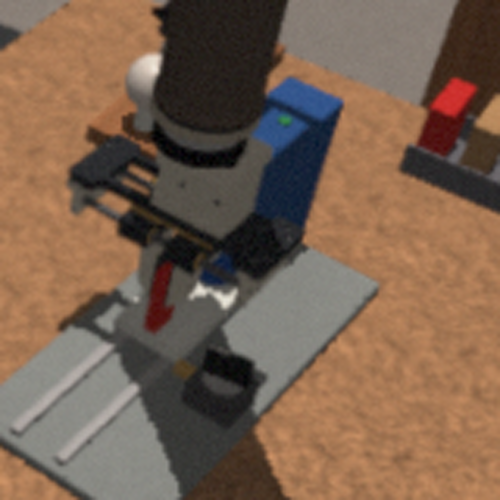

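The carriage is at or near home, with up to about 1.3 mm possibly left. I'll push a little further until the force rises.

Emit:
jog_arm --pt "-0.002 0 0 0" --pt "-0.003 0 0 0" --pt "-0.004 0 0 0" --pt "-0.004 0 0 0" --pt "-0.004 0 0 0"

```text
clock: 55.28
position: [0.5455, -0.1841, 0.0839]
ee_rot: [-2.301, -2.131, -0.007]
force: [3.4, 16.0, 11.8]
width: 0.148
gripper_force: 25.0
```

The force rose to 16 N with the carriage still at its original home pose, so it is home. I'll release it and go to the knob.

Emit:
jog_arm --pt "0.003 0 0 0" --pt "0.004 0 0 0" --pt "0.004 0 0 0" --pt "0.004 0 0 0" --pt "0.004 0 -0.05 0" --pt "0.004 0 -0.1 0" --pt "0.004 0 -0.126 0" --pt "0.027 -0.0846 -0.126 0.18" --pt "0.027 -0.0846 -0.126 0.36" --pt "0.027 -0.0846 -0.126 0.54" --pt "0.027 -0.0846 -0.126 0.72" --pt "0.027 -0.0846 -0.126 0.9" --pt "0.027 -0.0846 -0.126 1.08" --pt "0.027 -0.0846 -0.126 1.26" --pt "0.027 -0.0846 -0.126 1.39" --pt "0.027 -0.0846 -0.126 1.39" --pt "0.027 -0.0846 -0.126 1.39" --pt "0.027 -0.0846 -0.126 1.39" --hand 0.05

```text
clock: 57.52
position: [0.4625, -0.1556, 0.2099]
ee_rot: [-3.137, -0.16, -0.0]
force: [0.0, -0.6, -0.3]
width: 0.545
gripper_force: 0.0
```

Run:
```python
from h import *
im=arm.get_image("wrist"); save(im,"w11.png"); W=cloud(im)
m=(W[...,2]>.068)&(W[...,2]<.08)&(abs(W[...,0]-.463)<.04)&(abs(W[...,1]+.155)<.04)
if m.sum(): print("knob",rect(im,m,.074))
go(.4628,-.1544,.0608,-84.2)
im=arm.get_image("side"); cv2.imwrite("pics/c11.png",np.hstack([cv2.resize(im["color"][70:230,350:510,::-1],(400,400),interpolation=2),cv2.resize(cv2.imread("pics/w11.png"),(400,400))]))
```

```text
knob (np.int32(632), ((463.71282958984375, -155.65322875976562), (41.28584289550781, 11.404561996459961), 5.487728118896484))
t 57.58 pos [ 0.4626 -0.1555  0.21  ] yaw -84.19 q7 -0.64 move [ 0.0003 -0.0011  0.1492] spin 0.0002
```

View pics/c11.png

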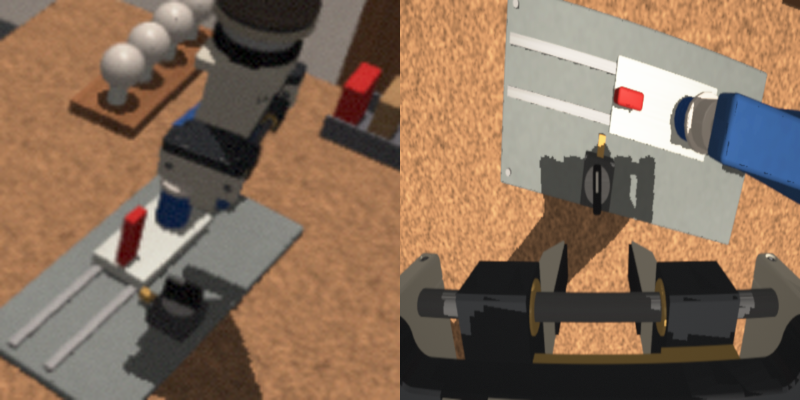

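The carriage is home under the head with the stack upright. In the right-hand crop the knob is at (597,188) and the jaws line up with its bar.

Emit:
jog_arm --pt "0 -0.0006 0.05 0" --pt "0 -0.0006 0.1 0" --pt "0 -0.0006 0.135 0" --pt "0 -0.0006 0.149 0" --pt "0 -0.0006 0.149 0" --pt "0 -0.0006 0.149 0" --pt "0 -0.0006 0.149 0"

```text
clock: 58.5
position: [0.4633, -0.155, 0.0619]
ee_rot: [3.137, 0.158, 0.003]
force: [0.6, 0.2, -0.8]
width: 0.546
gripper_force: 0.0
```

Emit:
jog_arm --pt "0 0 0 0" --pt "0 0 0 0" --pt "0 0 0 0" --pt "0 0 0 0" --pt "0 0 0 0" --hand 0.0 --newtons 20

```text
clock: 59.12
position: [0.4625, -0.1545, 0.0609]
ee_rot: [-3.137, -0.158, 0.0]
force: [-0.5, 1.4, 2.1]
width: 0.128
gripper_force: 20.0
```

Emit:
jog_arm --pt "0 0 0 -0.1" --pt "0 0 0 -0.22" --pt "0 0 0 -0.34" --pt "0 0 0 -0.46" --pt "0 0 0 -0.58" --pt "0 0 0 -0.7" --pt "0 0 0 -0.82" --pt "0 0 0 -0.94" --pt "0 0 0 -1.06" --pt "0 0 0 -1.18" --pt "0 0 0 -1.3" --pt "0 0 0 -1.38" --pt "0 0 0 -1.41" --pt "0 0 0 -1.42" --pt "0 0 0 -1.42"

```text
clock: 61.0
position: [0.4625, -0.1546, 0.0609]
ee_rot: [-2.278, -2.163, -0.0]
force: [0.5, 4.1, 0.3]
width: 0.132
gripper_force: 20.3
```

Run:
```python
from h import *
s=arm.observe(); print(s["force"].round(1),s["ft_torque"].round(2)); go(.4628,-.1544,.0608,-4.6)
```

```text
[0.5 4.1 0.3] [ 0.66 -0.09 -0.43]
t 61.0 pos [ 0.4625 -0.1546  0.0609] yaw -2.96 q7 0.64 move [0.0002 0.0002 0.0001] spin 0.0286
```

The torque has built up to 0.43 N m against the stop, so the knob is locked. I'll ease off, release and check.

Emit:
jog_arm --pt "0 0 0 0.025" --pt "0 0 0 0.025" --pt "0 0 0 0.025"

```text
clock: 61.38
position: [0.4625, -0.1546, 0.0609]
ee_rot: [-2.303, -2.136, -0.0]
force: [0.7, 3.8, 0.7]
width: 0.128
gripper_force: 20.0
```

Emit:
jog_arm --pt "0 0 0 0" --pt "0 0 0 0" --pt "0 0 0 0" --pt "0 0 -0.05 0" --pt "0 0 -0.1 0" --pt "0 0 -0.15 0" --pt "0.05 0 -0.15 0" --pt "0.05 0 -0.15 0" --pt "0.05 0 -0.15 0" --hand 0.06

```text
clock: 62.5
position: [0.4661, -0.1052, 0.2108]
ee_rot: [-2.303, -2.137, 0.0]
force: [0.1, 0.3, 0.1]
width: 0.652
gripper_force: 0.0
```

Emit:
jog_arm --pt "0.06 -0.02 -0.02 0" --pt "0.12 -0.04 -0.02 0" --pt "0.18 -0.06 -0.02 0" --pt "0.24 -0.06 -0.02 0" --pt "0.3 -0.06 -0.02 0" --pt "0.3 -0.06 -0.02 0" --pt "0.3 -0.06 -0.02 0" --pt "0.3 -0.06 -0.02 0"

```text
clock: 63.5
position: [0.4294, 0.1965, 0.2308]
ee_rot: [2.307, 2.132, -0.001]
force: [-0.6, 0.0, -0.7]
width: 0.657
gripper_force: 0.0
```

Run:
```python
from h import *
im=arm.get_image("top"); W=cloud(im); a=cv2.resize(im["color"][180:300,330:550,::-1],(700,382),interpolation=2)
hsv=cv2.cvtColor(im["color"],cv2.COLOR_RGB2HSV)
blk=(hsv[...,2]<60)&(W[...,2]>.065)&(W[...,2]<.085); blk[:,:380]=0;blk[:,430:]=0
print("knob",rect(im,blk,0.074))
red=(hsv[...,1]>140)&((hsv[...,0]<8)|(hsv[...,0]>172))&(W[...,2]>.095); red[:,:380]=0; red[:,460:]=0
print("tab",rect(im,red,0.106))
for q in [(326,130),(265,150),(206,150)]: print(W[q[1]-1:q[1]+2,q[0]-1:q[0]+2].reshape(-1,3).mean(0).round(4))
im=arm.get_image("side"); b=im["color"][70:200,360:500,::-1]; W=cloud(im)
cv2.imwrite("pics/c12.png",np.hstack([cv2.resize(a,(400,218*2))[:400],cv2.resize(b,(400,400),interpolation=2)]))
```

```text
knob (np.int32(26), ((462.91552734375, -163.17062377929688), (9.132599830627441, 13.940573692321777), 1.277554988861084))
tab (np.int32(64), ((544.318359375, -182.8314971923828), (11.228595733642578, 27.16863250732422), 1.2681844234466553))
[0.7786 0.0352 0.0369]
[nan nan nan]
[0.7263 0.3341 0.0156]
```

View pics/c12.png

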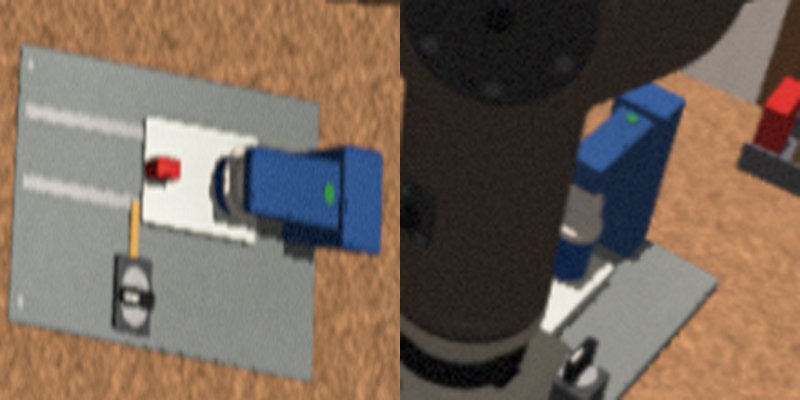

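The knob bar is back along the jig at left crop (135,297). The bolt lies across the carriage end at (135,228), and the stack is under the head. The alarm and the screwdriver read unmoved. The cell gave no depth reading this time, but the arm never came near it. I'll hand it in.

```bash
python3 -c "
from cell import arm
print(arm.sign_off())"
```

```text
the job is handed in; nothing more can be done
None
```

The job is handed in: all four collars and then the socket sit flat on the stem, the carriage is fully home under the test head, the knob is locked, and the arm did not touch the alarm, cell or screwdriver.

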